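# Clamp a row of sample jars on the shaker platform

## Task

Load the shaker: lay the loose clamp bar across its two side rails in front of the four sample jars and, with the bar, push all the jars back together against the sprung bar until the bar's end pins meet the blue stops and drop fully into the notches, then let go so that the upright row stays clamped. Feel for the notches and work gently: do not ram the stops or squeeze the glass hard, do not tip the jars or touch them with the gripper, and leave the bottles and the beaker where they are.

Things in the scene. Friction and masses are not known exactly. Their poses are not given: they have to be found in the camera images.
- shaker: Orbital shaker, white housing 270 x 235 mm under an aluminium platform 280 x 250 mm; fixed on the bench. Origin: centre of its underside, on the bench. x points from its control panel (robot side) to its sprung rear bar, y to the left, z up. Its two side rails run along x, centred at y = +95 and -95 mm, each 10 mm wide (180 mm clear between them). See deck, rail_left and rail_right.
- deck (a point): Centre of the platform's upper face (the deck), 92 mm above the shaker's underside; axes as the shaker's. The jars stand on the deck.
- rail_left (a point): On the flat top of the left (+y) rail, 17 mm above the deck, at x = -90 mm of the shaker. The rail top runs straight from x = -98 mm or less up to one square notch, 11.5 mm long in x and 8 mm deep, blue inside. Right behind it (+x side) a blue stop stands 8 mm above the rail top.
- rail_right (a point): The same on the right (-y) rail. The notches lie opposite each other, but the rails were set by thumb screws, so both notch centres lie at the same x anywhere from +10 to +46 mm of the shaker; this is not measured, so feel for the stops.
- sprung_bar (a joint): Travel of the sprung rear bar in m, 0 = fully forward, grows as it is pushed back (+x of the shaker), end stop at 0.048. Spring: 1.5 N at 0 and 0.15 N more per mm.
- sprung_face (a point): Middle of the rubber front face of the sprung rear bar (bar 170 mm wide, 22 mm high, spanning 4 to 26 mm above the deck). It stands at x = +49 mm of the shaker when the bar is fully forward, and moves with the bar; axes as the shaker's.
- clamp_bar_grip (a point): In the upright blue handle of the loose clamp bar (0.3 kg), at first standing on the bench; this point is 55 mm above the bar's underside: grasp here. Handle 14 mm thick (x), 40 mm wide (y), ending 17 mm above this point. With the pins on the rail tops this point is 67 mm above the deck, with the pins fully down in the notches 59 mm.
- buffer_yellow: Bystander: yellow buffer bottle, 72 mm diameter, 165 mm tall, origin at the centre of its underside.
- buffer_red: Bystander: red buffer bottle, 72 mm diameter, 165 mm tall, origin at the centre of its underside.
- beaker: Bystander: small glass beaker, 54 mm diameter, 60 mm tall, origin at the centre of its underside.
- jar_yellow_mid (a point): Amber glass sample jar with a yellow cap, 34 mm diameter, 32 mm tall, 30 to 70 g, standing on the shaker's deck in front of the sprung bar; this point is on its axis, half-way up (16 mm above the deck).
- jar_yellow: The same yellow-capped jar; origin at the centre of its underside.
- jar_blue_mid (a point): Amber glass sample jar with a blue cap, 34 mm diameter, 32 mm tall, 30 to 70 g, standing on the shaker's deck in front of the sprung bar; this point is on its axis, half-way up (16 mm above the deck).
- jar_blue: The same blue-capped jar; origin at the centre of its underside.
- jar_red_mid (a point): Amber glass sample jar with a red cap, 34 mm diameter, 32 mm tall, 30 to 70 g, standing on the shaker's deck in front of the sprung bar; this point is on its axis, half-way up (16 mm above the deck).
- jar_red: The same red-capped jar; origin at the centre of its underside.
- jar_white_mid (a point): Amber glass sample jar with a white cap, 34 mm diameter, 32 mm tall, 30 to 70 g, standing on the shaker's deck in front of the sprung bar; this point is on its axis, half-way up (16 mm above the deck).
- jar_white: The same white-capped jar; origin at the centre of its underside.
- clamp_bar: The same clamp bar; origin at the centre of its underside. Straight bar 172 mm long (y), 24 mm thick (x), 24 mm high, black rubber on both faces, alike both ways round; a round 8 mm steel pin juts from each end to y = +-111 mm, its axis 9 mm above the underside.
Things that resemble listed ones, but are neither listed nor needed, are in the scene too. What is shaped like the clamp_bar but orange or red is not meant.

How it is judged:
On the way, in this order (a step that is already met when the one before it is completed fails the run):
1. the clamp bar, its pins over both rails, has pushed all four jars together up against the sprung bar and begun to press it back (x of jar_yellow_mid in the frame of sprung_face between -0.021 and -0.013 m and x of jar_blue_mid in the frame of sprung_face between -0.021 and -0.013 m and x of jar_red_mid in the frame of sprung_face between -0.021 and -0.013 m and x of jar_white_mid in the frame of sprung_face between -0.021 and -0.013 m and y of clamp_bar_grip in the frame of shaker between -0.012 and 0.012 m and angle between the y axis of clamp_bar_grip and the y axis of shaker, either way round below 0.06 rad and value of joint sprung_bar above 0.002 m), for 0.1 s.
2. the clamp bar's pins are down in both notches with the row clamped (x of jar_yellow_mid in the frame of sprung_face between -0.021 and -0.013 m and x of jar_blue_mid in the frame of sprung_face between -0.021 and -0.013 m and x of jar_red_mid in the frame of sprung_face between -0.021 and -0.013 m and x of jar_white_mid in the frame of sprung_face between -0.021 and -0.013 m and z of clamp_bar_grip in the frame of shaker between 0.147 and 0.1535 m and angle between clamp_bar_grip's own z axis and vertical below 0.1 rad and angle between the y axis of clamp_bar_grip and the y axis of shaker, either way round below 0.04 rad and value of joint sprung_bar above 0.003 m), for 0.2 s.
At the end, for the whole second after the job is handed in: Bar let go, at rest, upright, parallel to the sprung bar (0.04 rad), its pins down in both notches (grip point 55-61.5 mm above the deck, within 12 mm of the middle line); sprung bar pressed back over 3 mm; all four jars upright in one row against it (axes 13-21 mm before its face) (all of step 2 and angle between each of jar_yellow_mid, jar_blue_mid, jar_red_mid, jar_white_mid's own z axis and vertical below 0.12 rad and y of clamp_bar_grip in the frame of shaker between -0.012 and 0.012 m and contact force between the fingers and clamp_bar below 0.1 N and linear speed of clamp_bar below 0.01 m/s); the robot touches nothing.
It fails at once if a jar is tipped (more than 0.3 rad) (angle between any of jar_yellow_mid, jar_blue_mid, jar_red_mid, jar_white_mid's own z axis and vertical above 0.3 rad).
It fails at once if a jar is touched by the gripper or arm (contact force between any of the fingers, the arm and jar_yellow above 0.5 N or contact force between any of the fingers, the arm and jar_blue above 0.5 N or contact force between any of the fingers, the arm and jar_red above 0.5 N or contact force between any of the fingers, the arm and jar_white above 0.5 N).
It fails at once if a glass jar is squeezed by the clamp bar with more than 14 N (contact force between clamp_bar and jar_yellow above 14 N or contact force between clamp_bar and jar_blue above 14 N or contact force between clamp_bar and jar_red above 14 N or contact force between clamp_bar and jar_white above 14 N).
It fails at once if the clamp bar is rammed against the rails or stops (more than 22 N) (contact force between clamp_bar and shaker above 22 N).
It fails at once if a bottle or the beaker is displaced by more than 15 mm (distance of any of buffer_yellow, buffer_red, beaker from where it was at the start of the episode above 0.015 m).
It also fails if it takes over 67 s, if anything falls off the work surface, if the arm or the gripper's body presses on something with over 40 N, if the wrist force passes 120 N, or if a joint passes its speed limit or range.

## Robot

A 6-joint arm with a two-finger parallel gripper is mounted at the origin on the work surface. World frame = base frame: x ahead of the robot, y to its left, z up, the work surface at z = 0. Lengths are in m, angles in rad, forces in N, time in s.
With the tool pointing down it reaches from about 0.25 to 0.725 m from the base axis. Payload 4 kg.
Tool frame: the origin (TCP) lies at the very end of the fingers, on their centre line; the grasp point (between the pads) lies 19 mm behind it; x points along the fingers, z is the direction in which the jaws open and shut, and the axes are right-handed (so a half turn about x gives the same grasp; the last joint's range is limited). The gripper opens to 85 mm and grips with 20 to 120 N. Pads are 22 mm wide; open, the fingers measure 114 mm over their backs; the gripper's body (76 mm by 85 mm) begins 54 mm behind the grasp point. The pads swing forward as they close: fully open they stand 13 mm farther back than shut.
Start: joints at [1.24, 0.241, 0.005, 1.335, 0, 1.571], TCP at [0.162, 0.473, 0.231] pointing down, gripper open.
Joint ranges: [-2.72, 2.72], [-1.05, 1.87], [-1.09, 1.28], [-1.99, 2.15], [-1.42, 1.44], [-3.14, 3.14]. Speed limits (rad/s): [2.79, 2.79, 3.14, 3.14, 3.14, 3.14].

## Interface

Orientations are given as a unit quaternion [x, y, z, w].
In Python, from workcell import bot gives the robot as it stands.
- The arm moves only by the tool apply_moves, never from a script. Its argument "targets" is one flat list of numbers, 7 for each row, row after row: the shift along the tool's x, y, z in units of 25 cm (1.0 is 25 cm), then the turn, a rotation vector about the tool's x, y, z in units of 0.5 rad (1.0 is 0.5 rad), then the opening, from 0 (shut) to 1 (fully open). In form: [tx, ty, tz, wx, wy, wz, claw, tx, ty, tz, wx, wy, wz, claw, ...]. A call has 1 to 12 rows; each row is the pose to reach, as a shift and turn from the pose commanded when the call began, along the tool's axes at that moment; what a row does not reach only later rows make up. A row lasts 1/12 s, in which the tool goes at most 41.7 mm and 7.16 degrees, less where a joint would pass 70% of its speed; a pose out of reach is approached as far as the arm can. A call with a number of a shift or a turn outside -1 to 1 is refused whole. A call with a gripper value outside its range is refused whole. The fingers move at their own pace and stop on an object; the grip force is fixed at half the most. Time passes only in rows, so rows that repeat a pose let the fingers close. It gives the time, the measured TCP pose, the force and the opening at its end, in the units of the state.
- bot.get_obs(): the state, without advancing time (a new reading comes with each control period).
- bot.camera(name): name is "scene" or "top" or "wrist"; returns (picture, depth): 480x640x3 uint8, red, green, blue; 480x640 float32, m along the optical axis (not along the pixel's ray), 0 where there is no reading.
- bot.camera_params(name): a dict with "fx", "fy", "cx", "cy" (pixels), "T" (4x4, takes a point from camera to world coordinates); the wrist camera has in their place "tool_from_camera" (4x4, takes a point from camera to tool coordinates, whose origin is the TCP and whose axes are the tool frame's). Camera axes: x right, y up, looking along -z (the intrinsics and any distortion apply to the point x, -y, -z); pixel columns grow to the right and rows downward; lengths in m; the calibration is good to about 2 mm. A picture is of the moment at which its call begins: read the wrist's pose just before it. camera_params takes no time and is no camera call.
- bot.job_done(): hands the job in, once; it reports no verdict.
The state is a dict: "clock": time; "joint_pos": joint angles; "joint_vel": joint speeds; "tau": joint torques, N m; "eef_pos": TCP position; "tool_rot": TCP orientation; "ft_force": force on the tool from outside, world axes, zero at the start; "ft_torque": the same for the moment, N m; "grip_width": finger opening in m.
Only numpy, scipy, OpenCV 4.12 (cv2) and the standard library are available. Lean on these libraries where they do the work, as an engineer would, in place of code of your own. Each camera call takes 0.05 s, during which the arm holds its last target.

## Working session

There is one attempt and no reset: what is moved stays moved. The work goes in short steps, Python scripts to look and compute and a tool call to move; the robot and the scene stay as the last step left them, time stands still between calls to the robot, and variables do not carry over. Pictures are saved under pics/ and viewed, and the job is handed in when it is done.

Besides the shell and the picture viewer there is one more tool, called after "Call:" as name(argument=value, ...) on one line, values as JSON. apply_moves: Moves the arm, as the interface text tells. Its arguments: {"type":"object","properties":{"targets":{"type":"array"}},"required":["targets"]}

```bash
ls; mkdir -p pics
python3 - <<'E'
from workcell import bot
import cv2, numpy as np
print(bot.get_obs())
for n in ["scene","top"]:
    p,d=bot.camera(n); cv2.imwrite(f"pics/{n}0.png",p[:,:,::-1]); np.savez(f"pics/{n}0.npz",p=p,d=d)
    print(n,bot.camera_params(n))
print(bot.camera_params("wrist"))
E
```

```text
pics
{'clock': 0.0, 'joint_pos': array([1.24003723e+00, 2.41427272e-01, 3.69631920e-03, 1.33518698e+00,
       1.67384003e-05, 1.57077704e+00]), 'joint_vel': array([-0.00040983,  0.00066993, -0.0002524 , -0.00018682, -0.00140161,
       -0.00057061]), 'tau': array([ 1.03460548e-03, -3.72322154e+01,  2.52406347e+01,  1.67901098e-02,
        7.05253797e-05,  2.43015421e-06]), 'eef_pos': array([0.16216757, 0.47229346, 0.23039517]), 'tool_rot': array([-0.41130095,  0.57610097,  0.4104389 ,  0.57487312]), 'ft_force': array([ 0.16227493, -0.28638669,  0.12821098]), 'ft_torque': array([-0.02873327, -0.00381864,  0.0182945 ]), 'grip_width': 0.08562686073426702}
scene {'fx': 494.6495068311382, 'fy': 494.6495068311382, 'cx': 324.9321275221155, 'cy': 239.74889678797038, 'T': array([[-0.62735484, -0.43107279,  0.64853847,  1.24551754],
       [ 0.77869595, -0.35544062,  0.5170054 ,  0.50436929],
       [ 0.00764996,  0.82936012,  0.55866203,  0.71759016],
       [ 0.        ,  0.        ,  0.        ,  1.        ]])}
top {'fx': 564.6690752532612, 'fy': 564.6690752532612, 'cx': 318.8206206968601, 'cy': 246.69573492252522, 'T': array([[ 0.0582465 ,  0.97533548, -0.21290382,  0.2714964 ],
       [-0.99828899,  0.05580747, -0.01745313, -0.0995118 ],
       [-0.00514103,  0.21355613,  0.97691727,  1.18125015],
       [ 0.        ,  0.        ,  0.        ,  1.        ]])}
{'fx': 330.6423352014086, 'fy': 330.6423352014086, 'cx': 316.59294982923745, 'cy': 243.18958286752485, 'tool_from_camera': array([[ 2.71086054e-05,  3.27853023e-01, -9.44728741e-01,
        -1.42148211e-01],
       [-2.60937191e-04,  9.44728712e-01,  3.27853005e-01,
         8.37519054e-02],
       [ 9.99999966e-01,  2.37627226e-04,  1.11159325e-04,
        -7.85686795e-06],
       [ 0.00000000e+00,  0.00000000e+00,  0.00000000e+00,
         1.00000000e+00]])}
```

View pics/scene0.png

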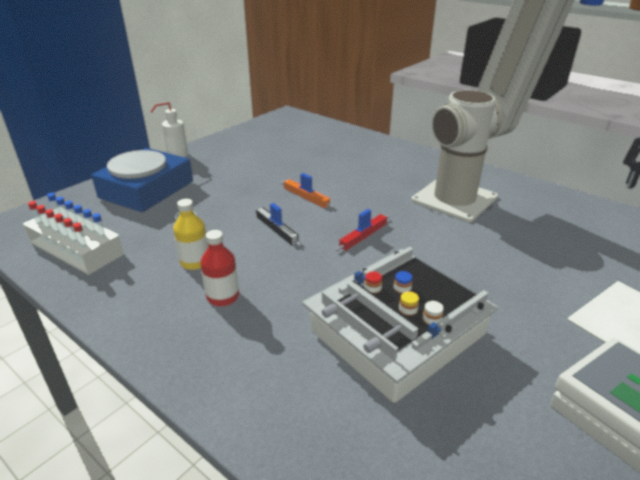

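View pics/top0.png

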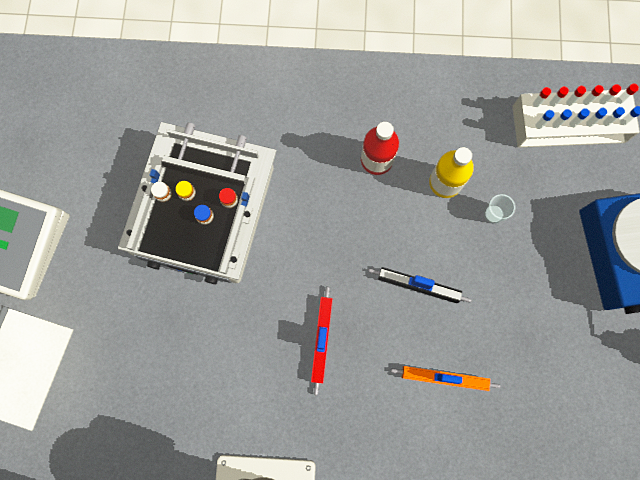

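Candidates for the clamp bar in the top view are red (322,340), orange (447,378) and silver with black rubber (421,285). The silver and black one fits the description, since orange and red are excluded. I'll confirm with an enlarged crop.

```bash
cat > h.py <<'E'
import numpy as np, cv2
from scipy.spatial.transform import Rotation as R
from workcell import bot
P={n:bot.camera_params(n) for n in ("scene","top")}
def ray(n,u,v,T=None,p=None):
    p=p or P[n]; T=p["T"] if T is None else T
    d=np.array([(u-p["cx"])/p["fx"],-(v-p["cy"])/p["fy"],-1.]); return T[:3,3],T[:3,:3]@d
def plane(n,u,v,z,T=None,p=None):
    o,d=ray(n,u,v,T,p); return o+d*(z-o[2])/d[2]
def proj(n,X,T=None,p=None):
    p=p or P[n]; T=p["T"] if T is None else T
    c=T[:3,:3].T@(np.asarray(X)-T[:3,3]); return np.array([p["cx"]+p["fx"]*c[0]/-c[2],p["cy"]-p["fy"]*c[1]/-c[2]])
def wristT(o):
    T=np.eye(4);T[:3,:3]=R.from_quat(o["tool_rot"]).as_matrix();T[:3,3]=o["eef_pos"]
    return T@bot.camera_params("wrist")["tool_from_camera"]
E
python3 - <<'E'
import cv2,numpy as np
p=np.load("pics/top0.npz")["p"][:,:,::-1]
a=cv2.resize(p[255:315,355:480],None,fx=6,fy=6,interpolation=cv2.INTER_CUBIC)
cv2.imwrite("pics/crop_bar.png",a)
a=cv2.resize(p[110:290,110:290],None,fx=3.3,fy=3.3,interpolation=cv2.INTER_CUBIC)
cv2.imwrite("pics/crop_sh.png",a)
E
```

```text
(no output)
```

View pics/crop_bar.png

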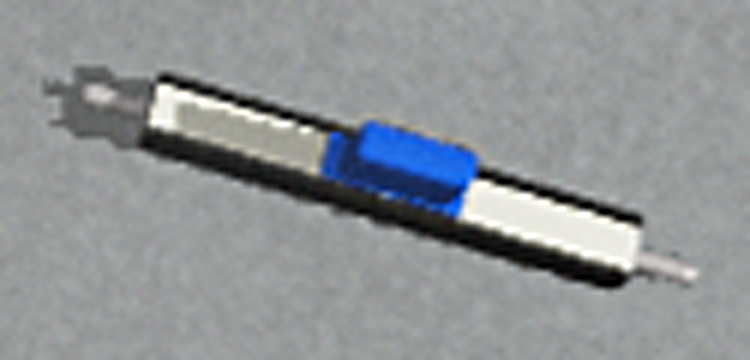

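View pics/crop_sh.png

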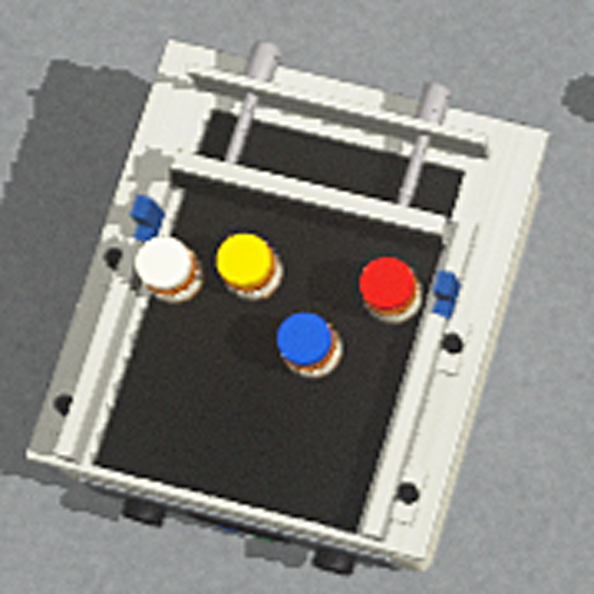

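The crop confirms it: the silver bar with black rubber faces and a blue handle sits at about (423,282). The shaker crop shows the blue stops at about (154,175) and (245,198), with all four jars standing between the rails. Next I'll get coarse positions.

Run:
```python
from h import *
for nm,(u,v) in dict(RL=(168,40),RR=(548,130),FR=(428,570),FL=(28,455)).items():
    print(nm,plane("top",110+u/3.3,110+v/3.3,.092).round(4))
p=np.load("pics/top0.npz")["p"]; hsv=cv2.cvtColor(p,cv2.COLOR_RGB2HSV)
sub=np.zeros(p.shape[:2],np.uint8); sub[255:315,355:480]=1
m=((hsv[...,0]>100)&(hsv[...,0]<130)&(hsv[...,1]>130)).astype(np.uint8)*sub
print(cv2.minAreaRect(np.argwhere(m)[:,::-1].astype(np.float32)))
# pin tips: axis z=.009
c=lambda u,v:(355+u/6,255+v/6)
a=plane("top",*c(85,95),.013);b=plane("top",*c(697,275),.013);print("pins",a,b,np.linalg.norm(a-b),(a+b)/2)
# top face ends: mid of top face edges
for q in [(160,78),(642,218),(628,240),(150,108)]: print(plane("top",*c(*q),.024).round(4))
d=np.load("pics/top0.npz")["d"]; print(d[275:290:3,415:432:4])
# jars caps z=.092+.032
for nm,(u,v) in dict(white=(165,262),yellow=(245,261),blue=(305,339),red=(388,283)).items():
    print(nm,plane("top",110+u/3.3,110+v/3.3,.124).round(4))
for nm,(u,v) in dict(stopL=(147,217),stopR=(446,293)).items():
    print(nm,plane("top",110+u/3.3,110+v/3.3,.115).round(4))
```

```text
RL [0.7546 0.263  0.092 ]
RR [0.708  0.0195 0.092 ]
FR [0.4283 0.0697 0.092 ]
FL [0.4839 0.3153 0.092 ]
((431.8000183105469, 285.6000061035156), (46.80170822143555, 11.384199142456055), 18.434947967529297)
pins [ 0.48040082 -0.1870741   0.013     ] [ 0.42952972 -0.40039146  0.013     ] 0.2192992624812502 [ 0.45496527 -0.29373278  0.013     ]
[ 0.4859 -0.212   0.024 ]
[ 0.4466 -0.3787  0.024 ]
[ 0.4387 -0.374   0.024 ]
[ 0.4752 -0.2089  0.024 ]
[[1.127429  1.1936746 1.1952848 1.1923404 1.1962955]
 [1.1201055 1.1171775 1.1187751 1.1192621 1.1911703]
 [1.1172215 1.1213857 1.1198121 1.1188627 1.1215562]
 [1.1481868 1.1375594 1.1217979 1.1161915 1.118221 ]
 [1.1618735 1.1608789 1.1534543 1.1374812 1.1352061]]
white [0.599  0.2373 0.124 ]
yellow [0.6024 0.1898 0.124 ]
blue [0.5565 0.1493 0.124 ]
red [0.5936 0.1036 0.124 ]
stopL [0.6295 0.2544 0.115 ]
stopR [0.5921 0.0701 0.115 ]
```

```bash
cat >> h.py <<'E'
def st():
    o=bot.get_obs(); M=R.from_quat(o["tool_rot"]).as_matrix()
    print("t",round(o["clock"],3),"pos",o["eef_pos"].round(4),"F",o["ft_force"].round(2),"Tq",o["ft_torque"].round(2),"w",round(o["grip_width"],4),"q",o["joint_pos"].round(2))
    return o,M
def delta(pos,yaw,sgn=1):
    "move numbers to bring TCP to pos with tool x down, tool z along sgn*(cos yaw, sin yaw)"
    o,M=st(); x=np.array([0,0,-1.]); z=sgn*np.array([np.cos(yaw),np.sin(yaw),0]); y=np.cross(z,x)
    G=np.stack([x,y,z],1); rv=R.from_matrix(M.T@G).as_rotvec(); d=M.T@(np.array(pos)-o["eef_pos"])
    print("shift",(d/.25).round(4),"turn",(rv/.5).round(4)); return d,rv
E
python3 - <<'E'
from h import *
o,M=st(); print(M.round(3))
delta([.455,-.294,.25],np.radians(-13.4),1);delta([.455,-.294,.25],np.radians(-13.4),-1)
delta([.5,.18,.25],np.radians(-11),1)
E
```

```text
t 0.1 pos [0.1622 0.4724 0.2305] F [-0.35  0.1  -0.11] Tq [ 0.03 -0.02  0.01] w 0.0855 q [ 1.24  0.24  0.    1.34 -0.    1.57]
[[-0.001 -0.946  0.325]
 [-0.002  0.325  0.946]
 [-1.    -0.    -0.002]]
t 0.1 pos [0.1622 0.4724 0.2305] F [-0.35  0.1  -0.11] Tq [ 0.03 -0.02  0.01] w 0.0855 q [ 1.24  0.24  0.    1.34 -0.    1.57]
shift [-0.0733 -2.1034 -2.519 ] turn [ 2.9477e+00 -3.0000e-03  2.7000e-03]
t 0.1 pos [0.1622 0.4724 0.2305] F [-0.35  0.1  -0.11] Tq [ 0.03 -0.02  0.01] w 0.0855 q [ 1.24  0.24  0.    1.34 -0.    1.57]
shift [-0.0733 -2.1034 -2.519 ] turn [-3.3355e+00 -2.8000e-03 -3.1000e-03]
t 0.1 pos [0.1622 0.4724 0.2305] F [-0.35  0.1  -0.11] Tq [ 0.03 -0.02  0.01] w 0.0855 q [ 1.24  0.24  0.    1.34 -0.    1.57]
shift [-0.0767 -1.6578 -0.6674] turn [ 2.8639e+00 -3.0000e-03  2.6000e-03]
```

Call:
apply_moves(targets=[-0.2,-0.95,-0.3,0.95,0,0,1,-0.2,-0.95,-0.3,0.95,0,0,1,-0.2,-0.95,-0.3,0.95,0,0,1,-0.2,-0.95,-0.3,0.95,0,0,1,-0.2,-0.95,-0.3,0.95,0,0,1,-0.2,-0.95,-0.3,0.95,0,0,1,-0.2,-0.95,-0.3,0.95,0,0,1])

```text
clock: 0.68
eef_pos: [0.3675, 0.3213, 0.2823]
tool_rot: [-0.262, 0.656, 0.261, 0.658]
ft_force: [-0.1, 0.2, 0.5]
grip_width: 0.0852
```

Run:
```python
from h import *
delta([.56,.17,.28],np.radians(-11),1)
```

```text
t 0.683 pos [0.3675 0.3213 0.2823] F [-0.05  0.22  0.51] Tq [ 0.   -0.01  0.02] w 0.0852 q [ 0.72  0.2   0.08  1.45 -0.    1.53]
shift [ 0.0124 -0.9689  0.1437] turn [1.8987 0.0069 0.0031]
```

Call:
apply_moves(targets=[0,-0.95,0.14,0.95,0,0,1,0,-0.95,0.14,0.95,0,0,1,0,-0.95,0.14,0.95,0,0,1,0,-0.95,0.14,0.95,0,0,1,0,-0.95,0.14,0.95,0,0,1,0,-0.95,0.14,0.95,0,0,1,0,-0.95,0.14,0.95,0,0,1,0,-0.95,0.14,0.95,0,0,1])

```text
clock: 1.35
eef_pos: [0.553, 0.1765, 0.2798]
tool_rot: [-0.101, 0.701, 0.101, 0.699]
ft_force: [-0.4, 0.2, -0.4]
grip_width: 0.0853
```

Call:
apply_moves(targets=[0,0,0,0.95,0,0,1,0,0,0,0.95,0,0,1,0,0,0,0.95,0,0,1,0,0,0,0.95,0,0,1,0,0,0,0.95,0,0,1,0,0,0,0.95,0,0,1])

```text
clock: 1.85
eef_pos: [0.5513, 0.1789, 0.2813]
tool_rot: [0.064, 0.704, -0.064, 0.704]
ft_force: [-0.4, -0.7, 0.0]
grip_width: 0.0854
```

Run:
```python
from h import *
o,M=st(); print(M.round(3))
p,d=bot.camera("wrist"); cv2.imwrite("pics/w1.png",p[:,:,::-1]); np.savez("pics/w1.npz",p=p,d=d,T=wristT(o))
```

```text
t 1.85 pos [0.5513 0.1789 0.2813] F [-0.37 -0.71  0.01] Tq [ 0.03 -0.02  0.08] w 0.0854 q [0.31 0.39 0.35 1.52 0.   2.06]
[[-0.001  0.18   0.984]
 [ 0.     0.984 -0.18 ]
 [-1.     0.    -0.001]]
```

View pics/w1.png

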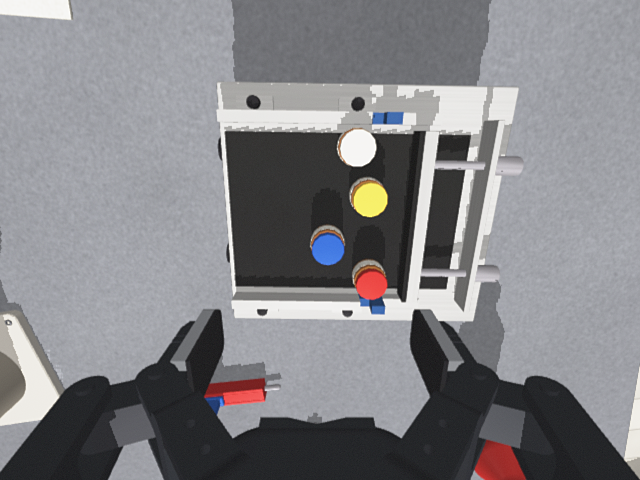

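Run:
```python
import cv2,numpy as np
p=np.load("pics/w1.npz")["p"][:,:,::-1]
cv2.imwrite("pics/w1a.png",cv2.resize(p[75:205,205:405],None,fx=4,fy=4,interpolation=cv2.INTER_CUBIC))
cv2.imwrite("pics/w1b.png",cv2.resize(p[200:330,205:405],None,fx=4,fy=4,interpolation=cv2.INTER_CUBIC))
```

```text
(no output)
```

View pics/w1a.png

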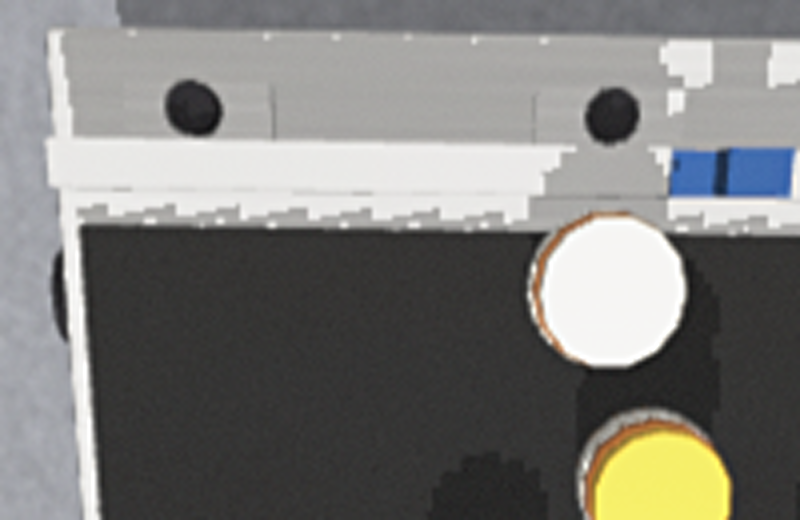

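View pics/w1b.png

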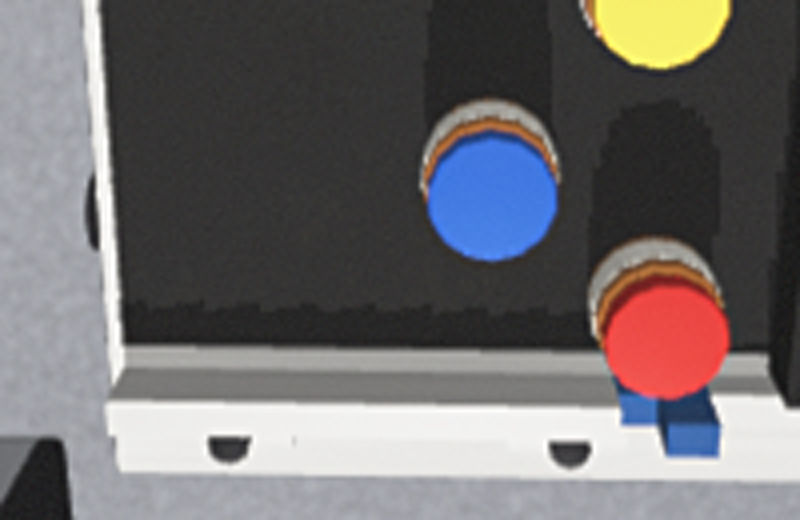

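Run:
```python
from h import *
w=np.load("pics/w1.npz"); T=w["T"]; pw=bot.camera_params("wrist")
A=lambda u,v,z:plane("w",205+u/4,75+v/4,z,T,pw)
B=lambda u,v,z:plane("w",205+u/4,200+v/4,z,T,pw)
pts=dict(Lo1=A(50,140,.109),Lo2=A(560,147,.109),Li1=A(60,187,.109),Li2=A(500,193,.109),n1=A(671,172,.109),n2=A(723,172,.109),s2=A(795,172,.117),
 Ri1=B(110,404,.109),Ri2=B(600,414,.109),Ro1=B(115,436,.109),Ro2=B(600,448,.109), rs1=B(622,402,.109), rs2=B(668,440,.109),rstop1=B(667,425,.117),rstop2=B(719,425,.117))
for k,v in pts.items(): print(k,v[:2].round(4))
for a,b in [("Lo1","Lo2"),("Li1","Li2"),("Ri1","Ri2"),("Ro1","Ro2")]:
    d=pts[b]-pts[a]; print(a,np.degrees(np.arctan2(d[1],d[0])))
for a,b,c,d in [("FL",218,83,.092)]: pass
for nm,(u,v) in dict(white=(358,147.5),yellow=(370,198.5),blue=(328,249),red=(371,284)).items():
    print(nm,plane("w",u,v,.124,T,pw).round(4))
```

```text
Lo1 [0.4839 0.2927]
Lo2 [0.5945 0.271 ]
Li1 [0.4834 0.2829]
Li2 [0.5799 0.264 ]
n1 [0.618  0.2615]
n2 [0.6294 0.2594]
s2 [0.6432 0.2567]
Ri1 [0.4472 0.1062]
Ri2 [0.5759 0.0796]
Ro1 [0.446  0.0965]
Ro2 [0.5744 0.0693]
rs1 [0.5822 0.0821]
rs2 [0.5929 0.0684]
rstop1 [0.5925 0.0778]
rstop2 [0.606  0.0754]
Lo1 -11.092981619815024
Li1 -11.09518839263354
Ri1 -11.662658224612274
Ro1 -11.956889166549756
white [0.5999 0.2399 0.124 ]
yellow [0.6045 0.1934 0.124 ]
blue [0.5583 0.1518 0.124 ]
red [0.5944 0.1073 0.124 ]
```

Call:
apply_moves(targets=[0,-0.97,-0.02,0.1,0,0,1,0,-0.97,-0.02,0.1,0,0,1,0,-0.97,-0.02,0.1,0,0,1,0,-0.97,-0.02,0.1,0,0,1,0,-0.97,-0.02,0.1,0,0,1,0,-0.97,-0.02,0.1,0,0,1])

```text
clock: 2.4
eef_pos: [0.5017, -0.0616, 0.2815]
tool_rot: [0.082, 0.702, -0.082, 0.702]
ft_force: [0.8, -0.6, -0.0]
grip_width: 0.0853
```

Call:
apply_moves(targets=[0.1,-0.97,-0.02,0,0,0,1,0.1,-0.97,-0.02,0,0,0,1,0.1,-0.97,-0.02,0,0,0,1,0.1,-0.97,-0.02,0,0,0,1,0.1,-0.97,-0.02,0,0,0,1,0.1,-0.97,-0.02,0,0,0,1,0.1,-0.97,-0.02,0,0,0,1,0.1,-0.97,-0.02,0,0,0,1])

```text
clock: 3.07
eef_pos: [0.4406, -0.2956, 0.2558]
tool_rot: [0.084, 0.702, -0.083, 0.702]
ft_force: [0.7, 0.8, 0.1]
grip_width: 0.0856
```

Run:
```python
from h import *
o,M=st(); print(M.round(3))
p,d=bot.camera("wrist"); cv2.imwrite("pics/w2.png",p[:,:,::-1]); np.savez("pics/w2.npz",p=p,d=d,T=wristT(o))
```

```text
t 3.067 pos [ 0.4406 -0.2956  0.2558] F [0.73 0.83 0.05] Tq [0.06 0.03 0.04] w 0.0856 q [-0.59  0.29  0.14  1.42  0.    1.22]
[[-0.001  0.235  0.972]
 [ 0.001  0.972 -0.235]
 [-1.     0.001 -0.001]]
```

View pics/w2.png

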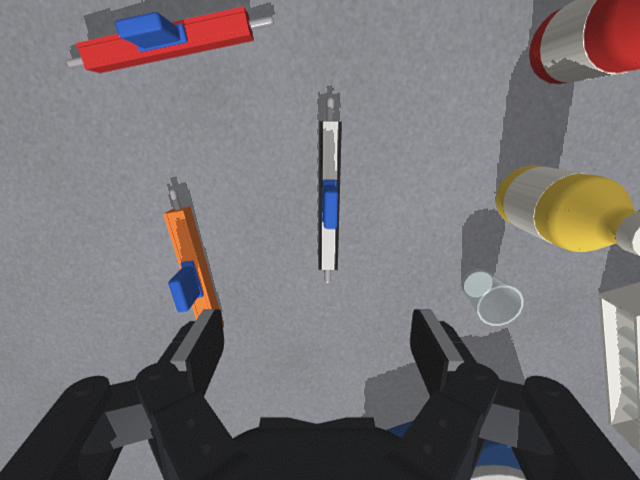

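Run:
```python
from h import *
w=np.load("pics/w2.npz"); p=w["p"]
cv2.imwrite("pics/w2a.png",cv2.resize(p[80:290,270:400,::-1],None,fx=2.8*1,fy=2.8,interpolation=cv2.INTER_CUBIC))
cv2.imwrite("pics/w2b.png",cv2.resize(p[170:240,300:365,::-1],None,fx=8,fy=8,interpolation=cv2.INTER_CUBIC))
```

```text
(no output)
```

View pics/w2a.png

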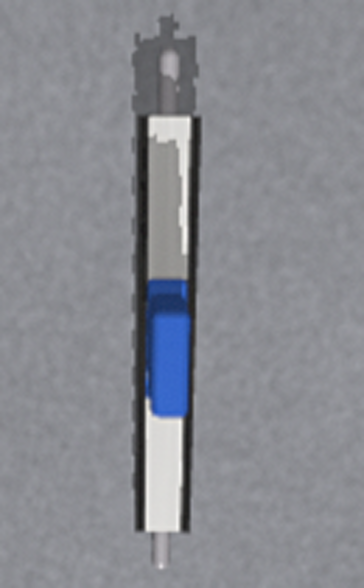

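View pics/w2b.png

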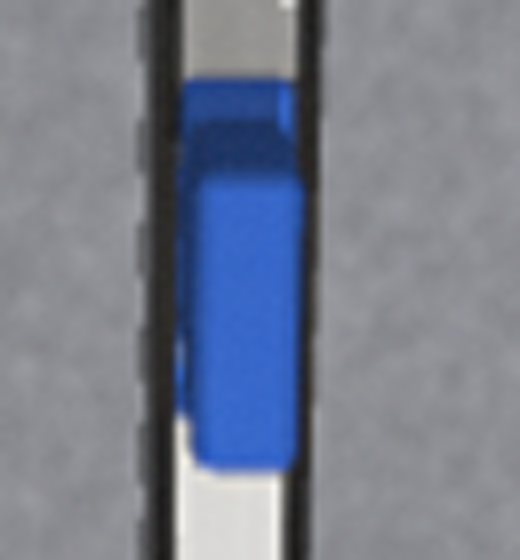

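Run:
```python
from h import *
w=np.load("pics/w2.npz"); T=w["T"]; pw=bot.camera_params("wrist")
h=plane("w",330.9,210.4,.072,T,pw); a=plane("w",330.7,121.8,.024,T,pw); b=plane("w",328.2,269.6,.024,T,pw)
print("handle",h,"bar mid",(a+b)/2,"len",np.linalg.norm(a-b)); d=a-b; yaw=np.arctan2(-d[0],d[1]); print("yaw",np.degrees(yaw))
for q in [(195,185),(205,465),(300,185),(293,465)]: print(plane("w",300+q[0]/8,170+q[1]/8,.072,T,pw).round(4))
g=h*.5+(a+b)/4; print(g)
delta([g[0],g[1],.036],yaw)
```

```text
handle [ 0.45682713 -0.29270775  0.072     ] bar mid [ 0.45684023 -0.29333633  0.024     ] len 0.17081406599131885
yaw -13.833708827938844
[ 0.4544 -0.2741  0.072 ]
[ 0.4474 -0.3096  0.072 ]
[ 0.4671 -0.2772  0.072 ]
[ 0.4584 -0.3123  0.072 ]
[ 0.45683368 -0.29302204  0.048     ]
t 3.117 pos [ 0.4412 -0.2944  0.2561] F [-0.2   0.05  0.88] Tq [-0.02 -0.01 -0.09] w 0.0858 q [-0.59  0.29  0.14  1.42  0.    1.22]
shift [0.8804 0.0192 0.0602] turn [ 0.0126 -0.0011 -0.0016]
```

Call:
apply_moves(targets=[0.3,0.01,0.06,0.01,0,0,1,0.5,0.01,0.06,0.01,0,0,1,0.65,0.01,0.06,0.01,0,0,1,0.78,0.01,0.06,0.01,0,0,1,0.85,0.01,0.06,0.01,0,0,1,0.88,0.01,0.06,0.01,0,0,1,0.88,0.01,0.06,0.01,0,0,1])

```text
clock: 3.7
eef_pos: [0.4542, -0.2912, 0.0321]
tool_rot: [0.085, 0.705, -0.082, 0.699]
ft_force: [-0.5, 0.2, 1.2]
grip_width: 0.0858
```

Run:
```python
from h import *
delta([.4568,-.2930,.036],np.radians(-13.8))
p,d=bot.camera("wrist"); cv2.imwrite("pics/w3.png",p[:,:,::-1])
```

```text
t 3.7 pos [ 0.4542 -0.2912  0.0321] F [-0.55  0.16  1.15] Tq [-0.01  0.06 -0.06] w 0.0858 q [-0.57  0.49 -0.18  0.9   0.    1.24]
shift [-0.0159 -0.0044  0.0118] turn [ 0.0099 -0.0178 -0.007 ]
```

View pics/w3.png

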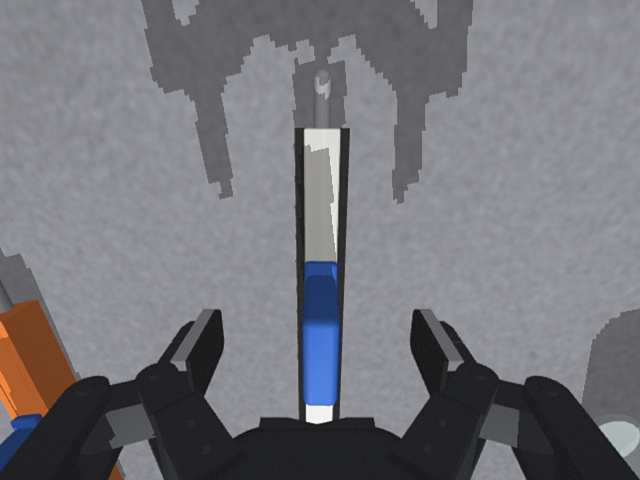

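The silver bar's handle sits centred between the pads at about (321,330), and the beaker at (620,440) is clear of the fingers. Closing now.

Call:
apply_moves(targets=[-0.01,0,0.012,0.01,0,0,1,-0.01,0,0.012,0.01,0,0,0,-0.01,0,0.012,0.01,0,0,0,-0.01,0,0.012,0.01,0,0,0,-0.01,0,0.012,0.01,0,0,0,-0.01,0,0.012,0.01,0,0,0,-0.01,0,0.012,0.01,0,0,0,-0.01,0,0.012,0.01,0,0,0,-0.01,0,0.012,0.01,0,0,0,-0.01,0,0.012,0.01,0,0,0,-0.01,0,0.012,0.01,0,0,0])

```text
clock: 4.67
eef_pos: [0.4593, -0.2961, 0.0388]
tool_rot: [0.086, 0.702, -0.086, 0.702]
ft_force: [-1.2, 1.1, 2.1]
grip_width: 0.0131
```

Run:
```python
from h import *
st()
```

```text
t 4.667 pos [ 0.4593 -0.2961  0.0388] F [-1.24  1.07  2.12] Tq [ 0.11  0.36 -0.02] w 0.0131 q [-0.57  0.49 -0.17  0.92 -0.    1.24]
```

Call:
apply_moves(targets=[-0.05,0,0,0,0,0,0,-0.2,0,0,0,0,0,0,-0.35,0,0,0,0,0,0,-0.5,0,0,0,0,0,0,-0.65,0,0,0,0,0,0,-0.75,0,0,0,0,0,0,-0.8,0,0,0,0,0,0,-0.8,0,0,0,0,0,0,-0.8,0,0,0,0,0,0])

```text
clock: 5.42
eef_pos: [0.4598, -0.2962, 0.2385]
tool_rot: [0.086, 0.702, -0.086, 0.702]
ft_force: [0.3, 1.2, -3.0]
grip_width: 0.013
```

Run:
```python
from h import *
delta([.511,.183,.24],np.radians(-11.3))
p,d=bot.camera("wrist"); cv2.imwrite("pics/w4.png",p[:,:,::-1])
```

```text
t 5.417 pos [ 0.4598 -0.2962  0.2385] F [ 0.33  1.17 -2.97] Tq [ 0.04 -0.04  0.  ] w 0.013 q [-0.57  0.33  0.15  1.39  0.    1.24]
shift [-0.0063  1.9092 -0.266 ] turn [-0.0954  0.0009  0.    ]
```

View pics/w4.png

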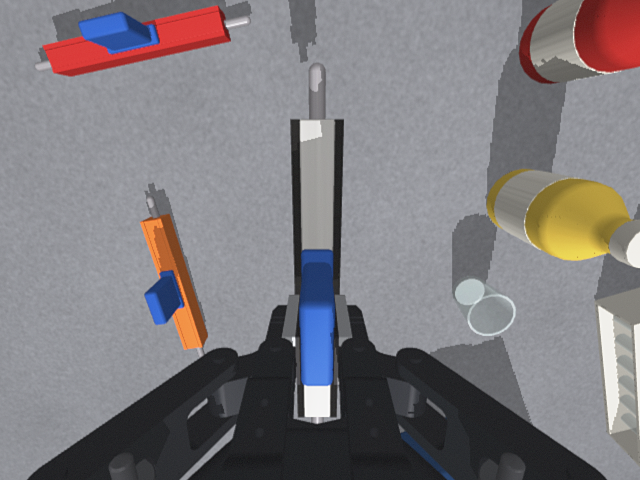

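Call:
apply_moves(targets=[0,0.12,-0.02,0,0,0,0,0,0.28,-0.04,0,0,0,0,0,0.44,-0.06,-0.02,0,0,0,0,0.6,-0.08,-0.05,0,0,0,0,0.76,-0.1,-0.08,0,0,0,0,0.95,-0.13,-0.095,0,0,0])

```text
clock: 5.97
eef_pos: [0.4838, -0.0625, 0.2362]
tool_rot: [0.07, 0.705, -0.07, 0.702]
ft_force: [-0.1, 0.2, -2.1]
grip_width: 0.0133
```

Call:
apply_moves(targets=[0,0.16,-0.02,0,0,0,0,0,0.32,-0.04,0,0,0,0,0,0.48,-0.06,0,0,0,0,0,0.64,-0.08,0,0,0,0,0,0.78,-0.1,0,0,0,0,0,0.9,-0.13,0,0,0,0,0,0.94,-0.13,0,0,0,0,0,0.94,-0.13,0,0,0,0,0,0.94,-0.13,0,0,0,0])

```text
clock: 6.72
eef_pos: [0.4983, 0.1724, 0.2366]
tool_rot: [0.068, 0.705, -0.07, 0.702]
ft_force: [-0.6, -0.2, -2.9]
grip_width: 0.013
```

Run:
```python
from h import *
delta([.511,.183,.18],np.radians(-11.3))
p,d=bot.camera("wrist"); cv2.imwrite("pics/w5.png",p[:,:,::-1])
p,d=bot.camera("top"); cv2.imwrite("pics/t5.png",cv2.resize(p[100:300,90:310,::-1],None,fx=2.8,fy=2.8,interpolation=cv2.INTER_CUBIC))
```

```text
t 6.717 pos [0.4983 0.1724 0.2366] F [-0.56 -0.17 -2.91] Tq [-0.05  0.02  0.04] w 0.013 q [ 0.33  0.3   0.09  1.37 -0.    2.1 ]
shift [0.2261 0.052  0.0424] turn [ 0.0022 -0.0069  0.0056]
```

View pics/w5.png

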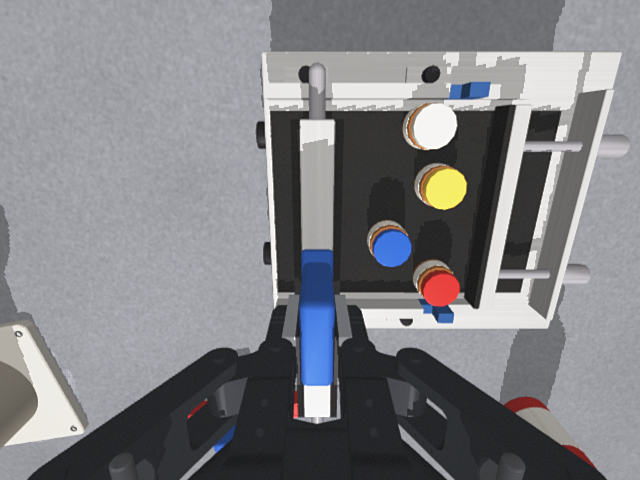

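View pics/t5.png

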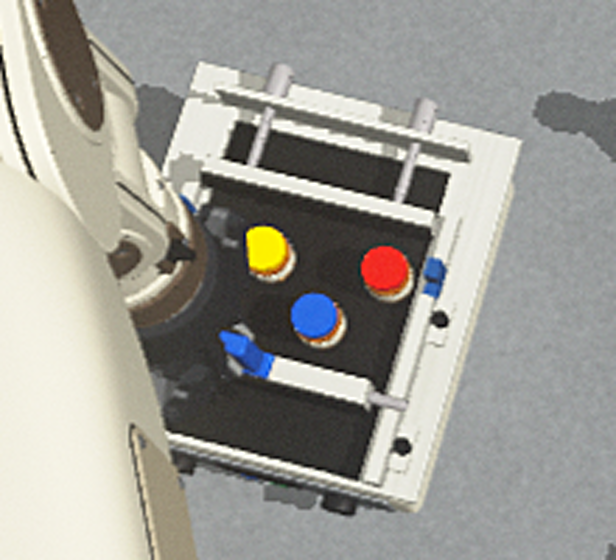

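Call:
apply_moves(targets=[0.05,0.05,0.042,0,0,0,0,0.15,0.05,0.042,0,0,0,0,0.25,0.05,0.042,0,0,0,0,0.32,0.05,0.042,0,0,0,0,0.33,0.05,0.042,0,0,0,0,0.33,0.05,0.042,0,0,0,0,0.33,0.05,0.042,0,0,0,0])

```text
clock: 7.4
eef_pos: [0.5128, 0.1819, 0.1572]
tool_rot: [0.07, 0.703, -0.07, 0.704]
ft_force: [0.6, 1.0, -2.8]
grip_width: 0.0129
```

Run:
```python
from h import *
delta([.511,.183,.143],np.radians(-11.3))
p,d=bot.camera("wrist"); cv2.imwrite("pics/w6.png",p[:,:,::-1])
```

```text
t 7.4 pos [0.5128 0.1819 0.1572] F [ 0.61  1.04 -2.83] Tq [-0.01 -0.06 -0.  ] w 0.0129 q [ 0.34  0.37 -0.01  1.19 -0.    2.11]
shift [ 0.057   0.0027 -0.008 ] turn [-0.0038  0.0022 -0.001 ]
```

View pics/w6.png

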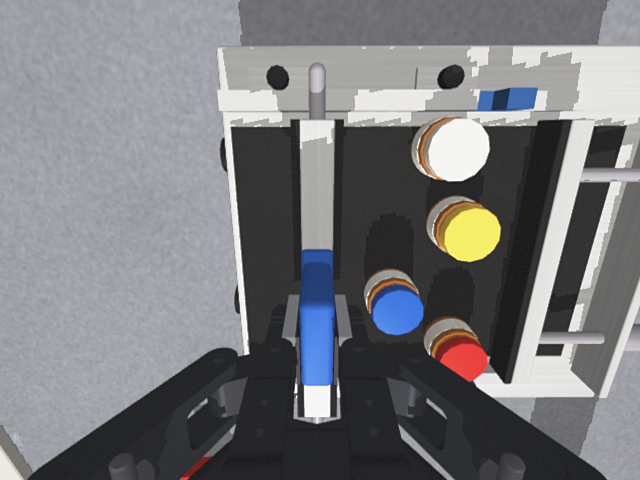

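Call:
apply_moves(targets=[0.015,0,0,0,0,0,0,0.03,0,0,0,0,0,0,0.04,0,0,0,0,0,0,0.044,0,0,0,0,0,0,0.044,0,0,0,0,0,0])

```text
clock: 7.87
eef_pos: [0.5119, 0.1827, 0.145]
tool_rot: [0.07, 0.704, -0.07, 0.703]
ft_force: [-0.0, -0.2, -3.2]
grip_width: 0.0133
```

Call:
apply_moves(targets=[0.004,0,0,0,0,0,0,0.008,0,0,0,0,0,0,0.008,0,0,0,0,0,0])

```text
clock: 8.12
eef_pos: [0.5121, 0.1828, 0.1432]
tool_rot: [0.07, 0.704, -0.07, 0.704]
ft_force: [0.1, -0.1, -3.8]
grip_width: 0.0131
```

Call:
apply_moves(targets=[0.004,0,0,0,0,0,0,0.004,0,0,0,0,0,0,0.004,0,0,0,0,0,0])

```text
clock: 8.37
eef_pos: [0.5123, 0.1828, 0.1427]
tool_rot: [0.07, 0.703, -0.07, 0.704]
ft_force: [-0.9, -0.3, 0.3]
grip_width: 0.0131
```

Call:
apply_moves(targets=[0.004,0,0,0,0,0,0,0.004,0,0,0,0,0,0,0.004,0,0,0,0,0,0])

```text
clock: 8.62
eef_pos: [0.5123, 0.1828, 0.1426]
tool_rot: [0.07, 0.703, -0.069, 0.704]
ft_force: [-2.4, -0.3, 4.8]
grip_width: 0.0133
```

Rail contact felt at TCP z of about 0.1427. I'll ease off 1 mm and push forward slowly.

Call:
apply_moves(targets=[-0.004,0,0.004,0,0,0,0,-0.004,0,0.01,0,0,0,0,-0.004,0,0.016,0,0,0,0,-0.004,0,0.022,0,0,0,0,-0.004,0,0.028,0,0,0,0,-0.004,0,0.034,0,0,0,0,-0.004,0,0.04,0,0,0,0,-0.004,0,0.046,0,0,0,0,-0.004,0,0.052,0,0,0,0,-0.004,0,0.058,0,0,0,0,-0.004,0,0.064,0,0,0,0,-0.004,0,0.07,0,0,0,0])

```text
clock: 9.62
eef_pos: [0.5282, 0.1799, 0.1426]
tool_rot: [0.07, 0.705, -0.069, 0.703]
ft_force: [-5.7, 1.1, 5.2]
grip_width: 0.0128
```

Run:
```python
from h import *
o,M=st();print(M.T.round(4)[2], "xp",o["eef_pos"][:2]@[.98061,-.19595],"yp",o["eef_pos"][:2]@[.19595,.98061])
```

```text
t 9.617 pos [0.5282 0.1799 0.1426] F [-5.67  1.11  5.18] Tq [0.26 1.34 0.03] w 0.0128 q [0.33 0.41 0.   1.17 0.   2.09]
[ 0.9807 -0.1956 -0.0026] xp 0.4826592574934098 yp 0.27989677507476357
```

Call:
apply_moves(targets=[-0.005,0,0,0,0,0,0,-0.005,0,0,0,0,0,0,-0.005,0,0.004,0,0,0,0,-0.005,0,0.008,0,0,0,0,-0.005,0,0.012,0,0,0,0])

```text
clock: 10.03
eef_pos: [0.5323, 0.1785, 0.1431]
tool_rot: [0.07, 0.704, -0.07, 0.704]
ft_force: [-0.4, -0.5, -2.9]
grip_width: 0.0131
```

Run:
```python
from h import *
o,M=st();print("xp",o["eef_pos"][:2]@[.98061,-.19595],"yp",o["eef_pos"][:2]@[.19595,.98061])
p,d=bot.camera("wrist"); cv2.imwrite("pics/w7.png",p[:,:,::-1])
```

```text
t 10.033 pos [0.5323 0.1785 0.1431] F [-0.44 -0.53 -2.95] Tq [ 0.02  0.   -0.02] w 0.0131 q [ 0.32  0.41  0.01  1.17 -0.    2.09]
xp 0.4870425227386055 yp 0.27938565447361663
```

View pics/w7.png

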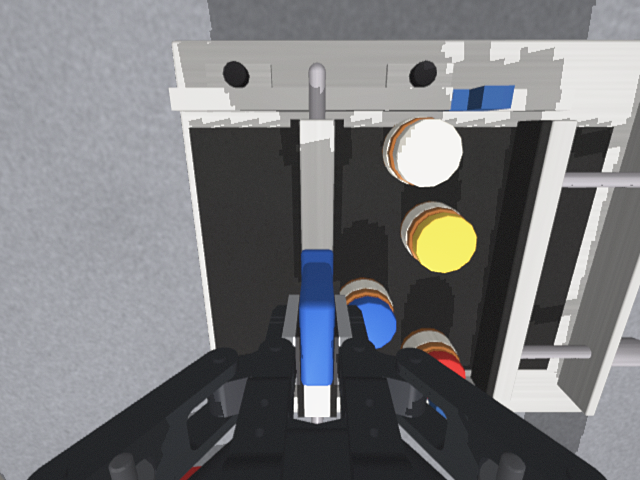

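Call:
apply_moves(targets=[0,0,0.006,0,0,0,0,0,0,0.012,0,0,0,0,0,0,0.018,0,0,0,0,0,0,0.024,0,0,0,0,0,0,0.03,0,0,0,0,0,0,0.036,0,0,0,0,0,0,0.042,0,0,0,0,0,0,0.048,0,0,0,0,0,0,0.054,0,0,0,0,0,0,0.06,0,0,0,0,0,0,0.066,0,0,0,0,0,0,0.072,0,0,0,0])

```text
clock: 11.08
eef_pos: [0.55, 0.1752, 0.1436]
tool_rot: [0.07, 0.704, -0.07, 0.704]
ft_force: [0.1, -0.0, -4.1]
grip_width: 0.0132
```

Run:
```python
from h import *
o,M=st();print(M.T.round(4)[2],"xp",o["eef_pos"][:2]@[.98061,-.19595],"yp",o["eef_pos"][:2]@[.19595,.98061])
```

```text
t 11.083 pos [0.55   0.1752 0.1436] F [ 0.11 -0.02 -4.13] Tq [-0.03  0.04 -0.01] w 0.0132 q [0.31 0.44 0.06 1.19 0.   2.08]
[ 0.9806 -0.1962 -0.    ] xp 0.5050188904045672 yp 0.2795352938387623
```

Call:
apply_moves(targets=[0,0,0.006,0,0,0,0,0,0,0.012,0,0,0,0,0,0,0.018,0,0,0,0,0,0,0.024,0,0,0,0,0,0,0.03,0,0,0,0,0,0,0.036,0,0,0,0,0,0,0.042,0,0,0,0,0,0,0.048,0,0,0,0,0,0,0.054,0,0,0,0,0,0,0.06,0,0,0,0,0,0,0.066,0,0,0,0,0,0,0.072,0,0,0,0])

```text
clock: 12.08
eef_pos: [0.5677, 0.1716, 0.1435]
tool_rot: [0.07, 0.704, -0.07, 0.704]
ft_force: [-1.1, 0.2, -3.9]
grip_width: 0.0132
```

Call:
apply_moves(targets=[0,0,0.006,0,0,0,0,0,0,0.012,0,0,0,0,0,0,0.018,0,0,0,0,0,0,0.024,0,0,0,0,0,0,0.03,0,0,0,0,0,0,0.036,0,0,0,0,0,0,0.042,0,0,0,0,0,0,0.048,0,0,0,0,0,0,0.054,0,0,0,0])

```text
clock: 12.83
eef_pos: [0.5808, 0.169, 0.1435]
tool_rot: [0.07, 0.704, -0.07, 0.704]
ft_force: [-0.4, 0.9, -2.9]
grip_width: 0.0132
```

Run:
```python
from h import *
o,M=st();print(M.T.round(4)[2],"xp",o["eef_pos"][:2]@[.98061,-.19595],"yp",o["eef_pos"][:2]@[.19595,.98061])
p,d=bot.camera("wrist"); cv2.imwrite("pics/w8.png",p[:,:,::-1])
p,d=bot.camera("scene"); cv2.imwrite("pics/s8.png",cv2.resize(p[230:400,290:510,::-1],None,fx=3.5,fy=3.5,interpolation=cv2.INTER_CUBIC))
```

```text
t 12.833 pos [0.5808 0.169  0.1435] F [-0.39  0.92 -2.93] Tq [0.08 0.3  0.08] w 0.0132 q [0.28 0.5  0.15 1.22 0.   2.05]
[ 9.806e-01 -1.962e-01 -3.000e-04] xp 0.536395287754339 yp 0.2795055140342884
```

View pics/w8.png

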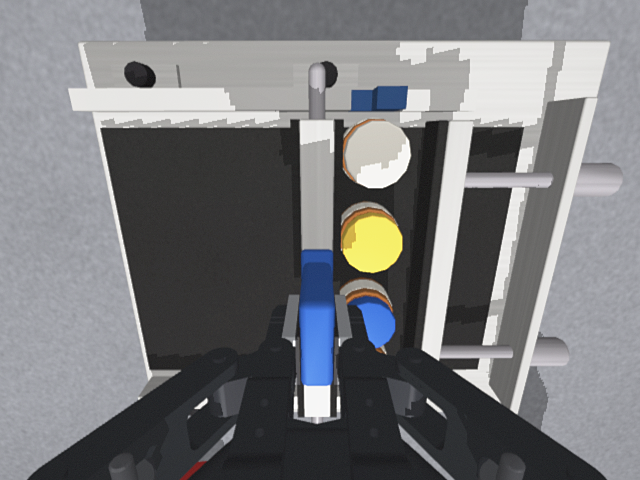

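View pics/s8.png

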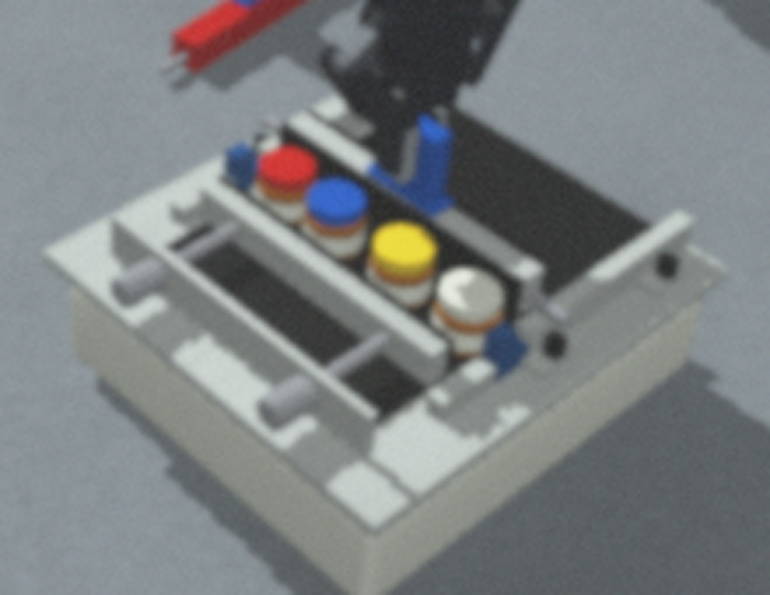

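The row is together and upright. The left notch shows at about (362,98) and the pin at (317,98), so about 23 mm remain. Continuing.

Call:
apply_moves(targets=[0,0,0.006,0,0,0,0,0,0,0.012,0,0,0,0,0,0,0.018,0,0,0,0,0,0,0.024,0,0,0,0,0,0,0.03,0,0,0,0,0,0,0.036,0,0,0,0,0,0,0.042,0,0,0,0,0,0,0.048,0,0,0,0,0,0,0.052,0,0,0,0,0,0,0.056,0,0,0,0,0,0,0.06,0,0,0,0,0,0,0.064,0,0,0,0])

```text
clock: 13.93
eef_pos: [0.5955, 0.1661, 0.1436]
tool_rot: [0.07, 0.704, -0.069, 0.703]
ft_force: [-4.3, 1.1, -0.3]
grip_width: 0.0131
```

Call:
apply_moves(targets=[0,0,0.002,0,0,0,0,0,0,0.004,0,0,0,0,0,0,0.006,0,0,0,0,0,0,0.008,0,0,0,0,0,0,0.01,0,0,0,0,0,0,0.012,0,0,0,0])

```text
clock: 14.43
eef_pos: [0.5981, 0.1656, 0.1436]
tool_rot: [0.07, 0.705, -0.069, 0.703]
ft_force: [-5.3, 1.0, 0.8]
grip_width: 0.0135
```

Run:
```python
from h import *
o,M=st();print(M.T.round(4)[2],"xp",o["eef_pos"][:2]@[.98061,-.19595],"yp",o["eef_pos"][:2]@[.19595,.98061])
p,d=bot.camera("wrist"); cv2.imwrite("pics/w9.png",p[:,:,::-1])
```

```text
t 14.433 pos [0.5981 0.1656 0.1436] F [-5.28  0.99  0.77] Tq [0.25 1.45 0.03] w 0.0135 q [0.27 0.53 0.2  1.25 0.   2.04]
[ 0.9807 -0.1956 -0.0026] xp 0.5540597916425344 yp 0.2796294532206193
```

View pics/w9.png

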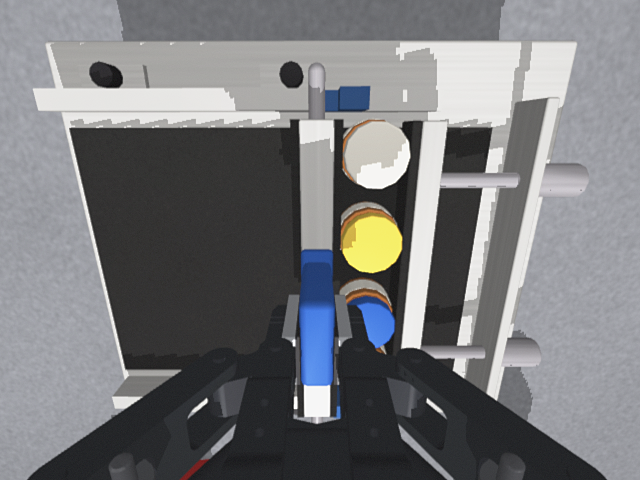

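Call:
apply_moves(targets=[-0.002,0,0.001,0,0,0,0,-0.002,0,0.003,0,0,0,0,-0.002,0,0.005,0,0,0,0,-0.002,0,0.007,0,0,0,0,-0.002,0,0.009,0,0,0,0,-0.002,0,0.011,0,0,0,0,-0.002,0,0.013,0,0,0,0,-0.002,0,0.015,0,0,0,0,-0.002,0,0.017,0,0,0,0,-0.002,0,0.019,0,0,0,0,-0.002,0,0.019,0,0,0,0])

```text
clock: 15.4
eef_pos: [0.6041, 0.1643, 0.144]
tool_rot: [0.07, 0.704, -0.07, 0.704]
ft_force: [-4.1, 0.8, -3.9]
grip_width: 0.0131
```

Run:
```python
from h import *
o,M=st();print(M.T.round(4)[2],"xp",o["eef_pos"][:2]@[.98061,-.19595],"yp",o["eef_pos"][:2]@[.19595,.98061])
p,d=bot.camera("wrist"); cv2.imwrite("pics/w10.png",cv2.resize(p[50:210,220:430,::-1],None,fx=3.5,fy=3.5,interpolation=cv2.INTER_CUBIC))
```

```text
t 15.4 pos [0.6041 0.1643 0.144 ] F [-4.08  0.84 -3.92] Tq [0.14 0.87 0.11] w 0.0131 q [ 0.27  0.54  0.22  1.25 -0.    2.03]
[ 9.805e-01 -1.963e-01 -1.000e-04] xp 0.5601954110961977 yp 0.2794829290961905
```

View pics/w10.png

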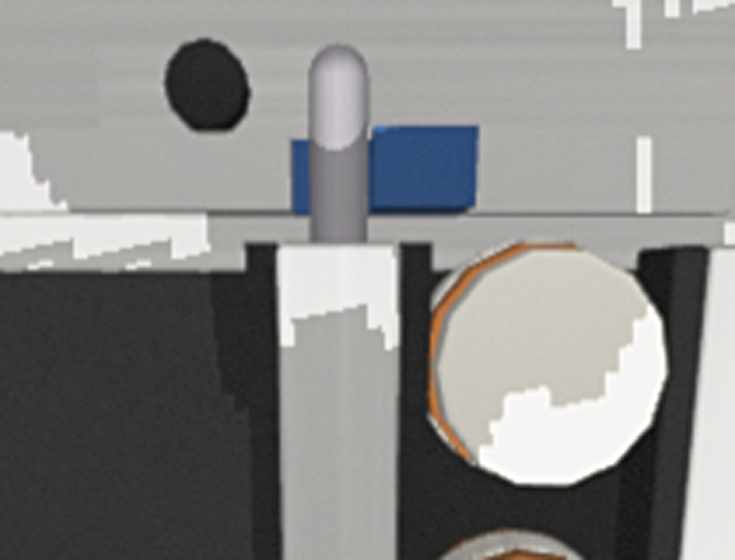

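Call:
apply_moves(targets=[0,0,0.002,0,0,0,0,0,0,0.004,0,0,0,0,0,0,0.004,0,0,0,0])

```text
clock: 15.7
eef_pos: [0.6048, 0.1642, 0.144]
tool_rot: [0.07, 0.704, -0.07, 0.703]
ft_force: [-3.8, 0.4, -4.0]
grip_width: 0.0132
```

Call:
apply_moves(targets=[0,0,0.002,0,0,0,0,0,0,0.004,0,0,0,0,0,0,0.004,0,0,0,0])

```text
clock: 15.95
eef_pos: [0.605, 0.1641, 0.144]
tool_rot: [0.07, 0.704, -0.07, 0.703]
ft_force: [-5.8, 1.5, -2.8]
grip_width: 0.0132
```

Call:
apply_moves(targets=[0,0,0.003,0,0,0,0,0,0,0.003,0,0,0,0])

```text
clock: 16.12
eef_pos: [0.6051, 0.1641, 0.144]
tool_rot: [0.07, 0.705, -0.069, 0.702]
ft_force: [-8.0, 1.1, -1.8]
grip_width: 0.0133
```

Run:
```python
from h import *
o,M=st();print(M.T.round(4)[2],"xp",o["eef_pos"][:2]@[.98061,-.19595],"yp",o["eef_pos"][:2]@[.19595,.98061])
```

```text
t 16.117 pos [0.6051 0.1641 0.144 ] F [-8.    1.08 -1.83] Tq [0.37 1.88 0.06] w 0.0133 q [0.26 0.54 0.22 1.26 0.   2.03]
[ 0.9806 -0.1958 -0.0034] xp 0.5612472033916015 yp 0.279490273813594
```

Stop contact felt at x'≈0.5612, because force rose while position stayed put. I'll back off about 1.2 mm and lower.

Call:
apply_moves(targets=[0,0,-0.006,0,0,0,0,0,0,-0.012,0,0,0,0,0.003,0,-0.012,0,0,0,0,0.006,0,-0.012,0,0,0,0,0.01,0,-0.012,0,0,0,0,0.01,0,-0.012,0,0,0,0])

```text
clock: 16.62
eef_pos: [0.604, 0.1646, 0.1422]
tool_rot: [0.07, 0.703, -0.069, 0.704]
ft_force: [-4.6, 1.3, 0.1]
grip_width: 0.0133
```

Run:
```python
from h import *
o,M=st();print(M.T.round(4)[2],"xp",o["eef_pos"][:2]@[.98061,-.19595],"yp",o["eef_pos"][:2]@[.19595,.98061])
```

```text
t 16.617 pos [0.604  0.1646 0.1422] F [-4.57  1.33  0.1 ] Tq [0.31 1.19 0.1 ] w 0.0133 q [0.27 0.54 0.21 1.24 0.   2.03]
[ 9.806e-01 -1.961e-01  7.000e-04] xp 0.5600437771734845 yp 0.2797531434321092
```

Call:
apply_moves(targets=[0.004,0,0,0,0,0,0,0.006,0,0,0,0,0,0,0.006,0,0,0,0,0,0])

```text
clock: 16.87
eef_pos: [0.604, 0.1646, 0.1404]
tool_rot: [0.07, 0.703, -0.069, 0.704]
ft_force: [-5.4, 0.6, 0.6]
grip_width: 0.0131
```

Run:
```python
from h import *
o,M=st();print(M.T.round(4)[2],"xp",o["eef_pos"][:2]@[.98061,-.19595],"yp",o["eef_pos"][:2]@[.19595,.98061])
p,d=bot.camera("wrist"); cv2.imwrite("pics/w11.png",cv2.resize(p[50:210,220:430,::-1],None,fx=3.5,fy=3.5,interpolation=cv2.INTER_CUBIC))
p,d=bot.camera("top"); cv2.imwrite("pics/t11.png",cv2.resize(p[110:290,110:290,::-1],None,fx=3.3,fy=3.3,interpolation=cv2.INTER_CUBIC))
```

```text
t 16.867 pos [0.604  0.1646 0.1404] F [-5.4   0.62  0.62] Tq [0.31 1.08 0.08] w 0.0131 q [0.27 0.54 0.21 1.24 0.   2.03]
[ 9.806e-01 -1.962e-01  5.000e-04] xp 0.5600305714641329 yp 0.2797535022645601
```

View pics/w11.png

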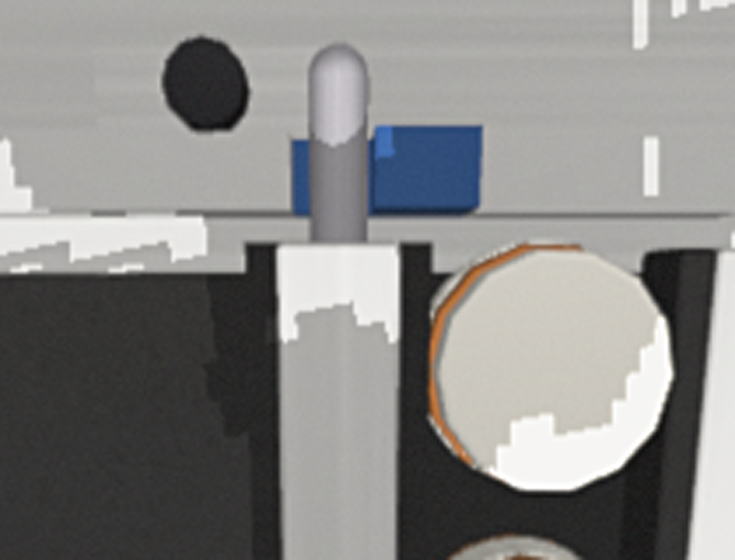

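View pics/t11.png

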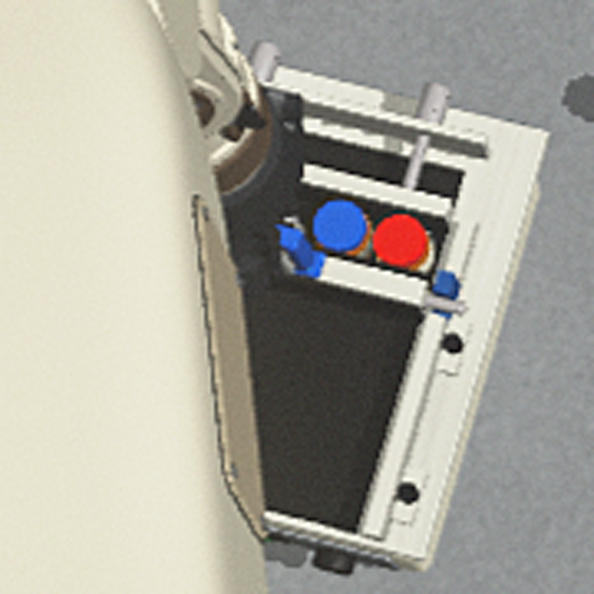

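TCP z is now 2.3 mm below the rail-top level and the force is steady. Both pins are entering: left at (339,175) in the wrist crop and right at (445,300) in the top crop. Continuing down.

Call:
apply_moves(targets=[0.003,0,0,0,0,0,0,0.006,0,0,0,0,0,0,0.009,0,0,0,0,0,0,0.012,0,0,0,0,0,0,0.014,0,0,0,0,0,0,0.014,0,0,0,0,0,0])

```text
clock: 17.47
eef_pos: [0.6039, 0.1644, 0.1363]
tool_rot: [0.07, 0.704, -0.07, 0.704]
ft_force: [-4.1, 1.4, -1.4]
grip_width: 0.0133
```

Call:
apply_moves(targets=[0.004,0,0,0,0,0,0,0.004,0,0,0,0,0,0,0.004,0,0,0,0,0,0])

```text
clock: 17.72
eef_pos: [0.6039, 0.1643, 0.1353]
tool_rot: [0.07, 0.704, -0.07, 0.704]
ft_force: [-4.4, 1.5, -2.3]
grip_width: 0.0133
```

Run:
```python
from h import *
o,M=st();print(M.T.round(4)[2],"xp",o["eef_pos"][:2]@[.98061,-.19595],"yp",o["eef_pos"][:2]@[.19595,.98061])
```

```text
t 17.717 pos [0.6039 0.1643 0.1353] F [-4.38  1.51 -2.33] Tq [0.18 0.82 0.04] w 0.0133 q [ 0.27  0.54  0.2   1.23 -0.    2.03]
[ 9.806e-01 -1.963e-01  1.000e-04] xp 0.5599817485683171 yp 0.27946023592484615
```

Call:
apply_moves(targets=[0.003,0,0,0,0,0,0,0.003,0,0,0,0,0,0,0.003,0,0,0,0,0,0])

```text
clock: 17.97
eef_pos: [0.6039, 0.1643, 0.1348]
tool_rot: [0.07, 0.704, -0.07, 0.704]
ft_force: [-2.7, 0.9, -0.7]
grip_width: 0.0133
```

Call:
apply_moves(targets=[0.003,0,0,0,0,0,0,0.003,0,0,0,0,0,0,0.003,0,0,0,0,0,0])

```text
clock: 18.22
eef_pos: [0.6039, 0.1643, 0.1347]
tool_rot: [0.07, 0.703, -0.07, 0.704]
ft_force: [-5.1, 0.5, 3.5]
grip_width: 0.0132
```

Bottom contact is at TCP z 0.1347, which is 8.0 mm below the rail-top contact, so the pins are fully down. I'll unload gently, then release.

Call:
apply_moves(targets=[-0.002,0,0,0,0,0,0,-0.003,0,-0.003,0,0,0,0,-0.003,0,-0.006,0,0,0,0,-0.003,0,-0.006,0,0,0,0,-0.003,0,-0.006,0,0,0,0])

```text
clock: 18.63
eef_pos: [0.603, 0.1646, 0.1348]
tool_rot: [0.07, 0.703, -0.07, 0.704]
ft_force: [0.9, 0.2, -0.8]
grip_width: 0.0136
```

Run:
```python
from h import *
o,M=st();print(M.T.round(4)[2],"xp",o["eef_pos"][:2]@[.98061,-.19595],"yp",o["eef_pos"][:2]@[.19595,.98061])
```

```text
t 18.633 pos [0.603  0.1646 0.1348] F [ 0.9   0.18 -0.81] Tq [0.02 0.13 0.05] w 0.0136 q [ 0.27  0.54  0.2   1.23 -0.    2.04]
[ 0.9805 -0.1964  0.0013] xp 0.5590559765716349 yp 0.2795443062064914
```

Call:
apply_moves(targets=[0,0,0,0,0,0,0.1,0,0,0,0,0,0,0.2,0,0,0,0,0,0,0.3,0,0,0,0,0,0,0.4,0,0,0,0,0,0,0.4,0,0,0,0,0,0,0.4,0,0,0,0,0,0,0.4])

```text
clock: 19.22
eef_pos: [0.6025, 0.1647, 0.135]
tool_rot: [0.07, 0.704, -0.07, 0.704]
ft_force: [0.2, -0.4, 0.2]
grip_width: 0.0342
```

Run:
```python
from h import *
st()
p,d=bot.camera("wrist"); cv2.imwrite("pics/w12.png",p[:,:,::-1])
p,d=bot.camera("scene"); cv2.imwrite("pics/s12.png",cv2.resize(p[230:400,290:510,::-1],None,fx=3.5,fy=3.5,interpolation=cv2.INTER_CUBIC))
```

```text
t 19.217 pos [0.6025 0.1647 0.135 ] F [ 0.21 -0.36  0.22] Tq [ 0.02  0.02 -0.02] w 0.0342 q [ 0.27  0.54  0.2   1.23 -0.    2.04]
```

View pics/w12.png

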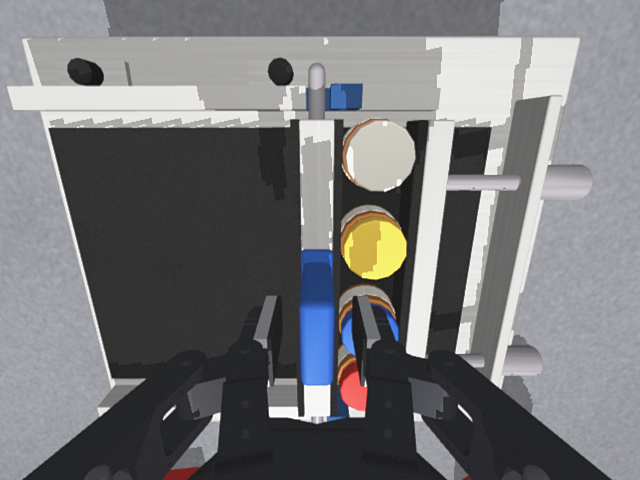

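View pics/s12.png

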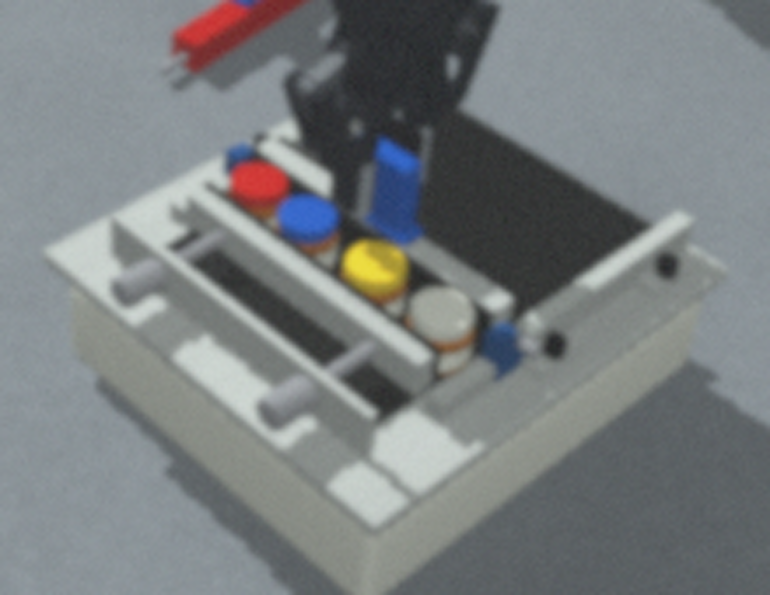

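The bar stays down and the jars are upright against the sprung bar. Fingers are clear of the handle on both sides at columns 270 and 365, so I'll lift straight up and check.

Call:
apply_moves(targets=[-0.02,0,0,0,0,0,0.4,-0.06,0,0,0,0,0,0.4,-0.12,0,0,0,0,0,0.4,-0.2,0,0,0,0,0,0.4,-0.3,0,0,0,0,0,0.4,-0.4,0,0,0,0,0,0.4,-0.5,0,0,0,0,0,0.4,-0.56,0,0,0,0,0,0.4,-0.56,0,0,0,0,0,0.4,-0.56,0,0,0,0,0,0.4])

```text
clock: 20.15
eef_pos: [0.603, 0.1649, 0.2766]
tool_rot: [0.07, 0.702, -0.069, 0.705]
ft_force: [-0.3, 0.1, -0.3]
grip_width: 0.0337
```

Run:
```python
from h import *
o,M=st(); T=wristT(o)
p,d=bot.camera("wrist"); cv2.imwrite("pics/w13.png",p[:,:,::-1]); np.savez("pics/w13.npz",p=p,d=d,T=T)
p,d=bot.camera("scene"); cv2.imwrite("pics/s13.png",p[:,:,::-1])
```

```text
t 20.15 pos [0.603  0.1649 0.2766] F [-0.3   0.15 -0.29] Tq [-0.02 -0.02 -0.01] w 0.0337 q [0.27 0.49 0.48 1.56 0.   2.04]
```

View pics/w13.png

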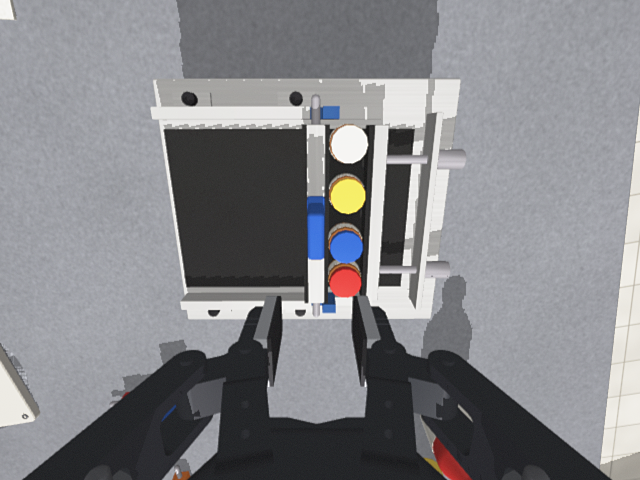

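View pics/s13.png

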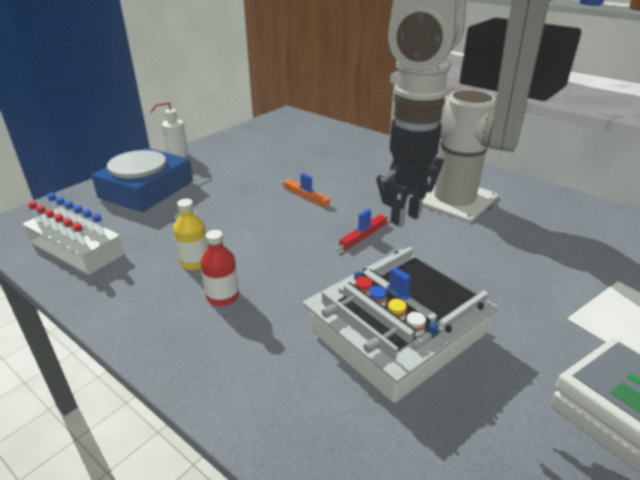

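Run:
```python
from h import *
w=np.load("pics/w13.npz"); T=w["T"]; d=w["d"]; pw=bot.camera_params("wrist")
def pt(u,v,r=2):
    z=np.median(d[v-r:v+r+1,u-r:u+r+1]); return T[:3,:3]@(np.array([(u-pw["cx"])/pw["fx"],-(v-pw["cy"])/pw["fy"],-1])*z)+T[:3,3]
S=lambda X:(X[:2]@[.98061,-.19595],X[:2]@[.19595,.98061],X[2])
for n,(u,v) in dict(handle=(316,235),barL=(316,150),barR=(317,283),white=(348,144),yellow=(347,195),blue=(346,247),red=(344,283),sprungL=(378,140),sprungR=(372,285),railL=(200,113),deck=(220,200)).items():
    print(n,np.round(S(pt(u,v,1)),4))
# bar top at z=.092+.028: ends
a=plane("w",317,126,.120,T,pw);b=plane("w",317,302,.120,T,pw)
print("bar ends",np.round(S(a),4),np.round(S(b),4))
```

```text
handle [0.5597 0.2842 0.1675]
barL [0.5599 0.3468 0.1195]
barR [0.5607 0.2186 0.1194]
white [0.5873 0.352  0.1236]
yellow [0.5877 0.308  0.1237]
blue [0.5882 0.2584 0.1239]
red [0.5873 0.2207 0.1238]
sprungL [0.6138 0.3551 0.1181]
sprungR [0.6162 0.2155 0.1178]
railL [0.4586 0.3774 0.1085]
deck [0.4639 0.2971 0.0918]
bar ends [0.5608 0.3666 0.12  ] [0.5607 0.1976 0.12  ]
```

```bash
python3 -c "
from workcell import bot
print(bot.job_done(), bot.get_obs()['clock'])"
```

```text
the job is handed in; nothing more can be done
the job is handed in; nothing more can be done
```

The shaker is loaded and the job is handed in. The silver and black clamp bar lies across both rails with its pins fully down in the notches, and the four jars are clamped upright against the sprung bar. About 20 s of the 67 s were used.

**How it went:**
- I grasped the bar by its handle, lowered it until it touched the rail tops, then eased off and pushed the jars back slowly.
- The wrist force stayed at or below about 8 N in each direction in every reading, including when the pins met the stops.
- I backed off about 1.2 mm from the stops and lowered the bar. It bottomed 8.0 mm below the rail-top contact, matching the notch depth. I then took the load off, opened the fingers and lifted clear.

**Last checks (wrist camera, fingers already clear):**
- **Bar height:** the handle top is at z = 0.1675, which puts the grip point 58.5 mm above the deck (allowed 55–61.5 mm).
- **Bar alignment:** its two ends agree in x to 0.1 mm, and it sits within about 1–3 mm of the middle line.
- **Jars:** all four lie within 1 mm of one line, with caps level to 0.3 mm.
- **Bystanders:** the bottles look unmoved in the scene view. The beaker was not clearly in the final views, but nothing went near it.

**What was off or indirect:**
- The top and wrist cameras disagreed by 2–4 mm on jar positions. I used the wrist camera and the felt contacts.
- The first slide along the rail pressed with about 8 N, so I raised the bar slightly and pushed with almost no rail contact.
- I worked out the sprung bar's travel, about 8 mm, from the bar and notch positions; I did not measure it directly.

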